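Set up the product group shot

ROBOT

A 6-joint arm with a two-finger parallel gripper is mounted at the origin on the work surface. World frame = base frame: x ahead of the robot, y to its left, z up, the work surface at z = 0. Lengths are in mm, angles in rad, forces in N, time in s.
With the tool pointing down it reaches from about 275 to 875 mm from the base axis. Payload 12.5 kg.
Tool frame: the origin (TCP) lies at the very end of the fingers, on their centre line; the grasp point (between the pads) lies 19 mm behind it; x points along the fingers, z is the direction in which the jaws open and shut, and the axes are right-handed (so a half turn about x gives the same grasp; the last joint's range is limited). The gripper opens to 85 mm and grips with 20 to 120 N. Pads are 22 mm wide; open, the fingers measure 114 mm over their backs; the gripper's body (76 mm by 85 mm) begins 54 mm behind the grasp point. The pads swing forward as they close: fully open they stand 13 mm farther back than shut.
Start: joints at [-1.242, 0.351, 1.652, -0, 1.139, -0.085], TCP at [221.167, -503.557, 231.29] pointing down, gripper open.
Joint ranges: [-2.75, 2.75], [-0.79, 2.1], [0.01, 2.65], [-1.57, 4.71], [0.07, 3.14], [-2.87, 2.87]. Speed limits (rad/s): [2.22, 2.22, 2.79, 3.14, 3.14, 3.14].

INTERFACE

Orientations are given as a rotation vector (axis times angle).
In Python, from plant import r gives the robot as it stands.
- The arm moves only by the shell command python3 -m inch 'ROWS' [FORCE]. ROWS is JSON, a list of rows, each a list of 5 numbers: the opening, from 0 (shut) to 1 (fully open), then the shift along the tool's x, y, z in cm, then the turn about the tool's x in degrees. A call has 1 to 12 rows; each row is the pose to reach, as a shift and turn from the pose commanded when the call began, along the tool's axes at that moment; what a row does not reach only later rows make up. A row lasts 1/10 s, in which the tool goes at most 50 mm and 8.59 degrees, less where a joint would pass 70% of its speed; a pose out of reach is approached as far as the arm can. A call with a gripper value outside its range is refused whole. The fingers move at their own pace and stop on an object; FORCE is the grip in N (left out, the last holds). Time passes only in rows, so rows that repeat a pose let the fingers close. It gives the time, the measured TCP pose, the force and the opening at its end, in the units of the state.
- r.observe(): the state, without advancing time (a new reading comes with each control period).
- r.get_image(name): name is "scene" or "top" or "wrist"; returns the picture (480x640x3 uint8, blue, green, red); there is no depth.
- r.camera_model(name): a dict with "fx", "fy", "cx", "cy" (pixels), "world_from_camera" (4x4, takes a point from camera to world coordinates); the wrist camera has in their place "mount" (4x4, takes a point from camera to tool coordinates, whose origin is the TCP and whose axes are the tool frame's). Camera axes: x right, y down, z forward; pixel columns grow to the right and rows downward; lengths in mm; the calibration is good to about 2 mm. A picture is of the moment at which its call begins: read the wrist's pose just before it. camera_model takes no time and is no camera call.
- r.sign_off(): hands the job in, once; it reports no verdict.
Trained networks look in the newest picture that a camera, given by its name, has taken for a name from the list of things; names that differ only in an ending like _2 or _b are one class to them, and where a whole thing is asked for, a point or a joint stands for the part that bears it (a point fixed in the world has none). Each returns a list of dicts, best first, with "confidence" (0 to 1); they miss things now and then, are a little off and sometimes report something else, mostly with a low value. They report only what shows in the picture. A call takes as long as a camera call. They do not tell look-alikes from the thing itself.
- r.find_in(label, camera): "position" ([column, row] in pixels, amid what is visible of it).
- r.cut_out(label, camera): "mask" (480x640 bool, what is visible of it) and "position" ([column, row] in pixels, amid what is visible of it).
- r.tip_of(label, camera): "position" ([column, row] in pixels: a listed point, or the origin of a listed thing).
The state is a dict: "time_s": time; "qpos": joint angles; "joint_velocities": joint speeds; "tau": joint torques, N m; "position": TCP position; "orientation": TCP orientation; "wrist_force": force on the tool from outside, world axes, zero at the start; "torque": the same for the moment, N m; "opening": finger opening in mm.
Only numpy, scipy, OpenCV 4.12 (cv2) and the standard library are available. Lean on these libraries where they do the work, as an engineer would, in place of code of your own. Each camera call takes 0.05 s, during which the arm holds its last target.

TASK

Set the table for the group shot: first stand the blue block centred and square on the pad with the blue square outline, and only then stand the amber bottle upright on the middle of the block's top. Also, at any time, put the black battery pack upright on the pad with the black rectangle, in line with it, and the brass-coloured tin, lid up, on the middle of the pad with the orange ring. Leave the camera lens and the tape roll where they stand, and let go of everything.

Things in the scene. Friction and masses are not known exactly. Their poses are not given: they have to be found in the camera images.
- block: Blue rectangular display block, 54 x 54 mm and 40 mm high, about 0.14 kg, loose. The bottle goes on its flat top. Origin: centre of its underside; x and y along its sides, z up.
- bottle: Small amber bottle with a white paper band and a black cap, standing, loose, about 70 g: round body 36 mm in diameter up to 46 mm above its underside, then a shoulder up to 54 mm, then the cap, 23 mm in diameter, up to 72 mm. Origin: centre of its underside, z up.
- battery: Black battery pack, loose, about 0.12 kg: box 58 mm long (its x), 30 mm wide (its y), 44 mm high, a grey patch on the top and two small brass contacts on one long side. Origin: centre of its underside, z up.
- tin: Brass-coloured round tin, loose, about 0.1 kg, 55 mm in diameter and 36 mm high, standing lid up, with a dark seam line round it below the lid. Origin: centre of its underside, z up.
- mark_square: Fixed light grey felt pad lying on the table, 96 x 96 mm and 3 mm thick, with a blue square outline 72 x 72 mm outside, drawn 6 mm wide, in the middle: the place of the blue block. Origin: centre of its underside (its top is 3 mm above); x and y along the square's sides.
- mark_rect: Fixed light grey felt pad lying on the table, 96 x 96 mm and 3 mm thick, with a black rectangular outline in the middle, drawn 6 mm wide, outside 76 mm along its x and 48 mm along its y: the place of the battery pack. Origin: centre of its underside (its top is 3 mm above).
- mark_ring: Fixed light grey felt pad lying on the table, 96 x 96 mm and 3 mm thick, with an orange ring, 72 mm outer and 60 mm inner diameter, in the middle: the place of the tin. Origin: centre of its underside (its top is 3 mm above).
- lens: Bystander: grey and black camera lens standing on its end, loose, 62 mm in diameter, 55 mm high, with a greenish glass face on top. Origin: centre of its underside, z up.
- tape: Bystander: off-white roll of tape lying flat, loose, 68 mm outer diameter, 24 mm high, with a 46 mm hole. Origin: centre of its underside, z up.
There are look-alikes about, which are no part of the job. What is shaped like the bottle but green or red is not meant.

How it is judged (in metres and radians):
On the way, in this order (a step that is already met when the one before it is completed fails the run):
1. the blue block stands on the blue-square pad and is released (horizontal distance between block and mark_square below 0.012 m and z of block in the frame of mark_square between -0.002 and 0.008 m and angle between block's own z axis and vertical below 0.1 rad and contact force between the fingers and block below 0.1 N and linear speed of block below 0.02 m/s and (angle between the x axis of block and the x axis of mark_square, either way round below 0.2 rad or angle between the x axis of block and the y axis of mark_square, either way round below 0.2 rad)), for 0.3 s.
2. the bottle stands upright on the block and is released (all of step 1 and horizontal distance between bottle and block below 0.012 m and z of bottle in the frame of block between 0.035 and 0.045 m and angle between bottle's own z axis and vertical below 0.1 rad and contact force between the fingers and bottle below 0.1 N and linear speed of bottle below 0.02 m/s), for 0.3 s.
At the end, for the whole second after the job is handed in: Block, battery pack and tin on their own pads and the bottle on the block, each within 12 mm of the middle, upright within 0.1 rad, released, at rest; block and battery within 0.2 rad of their outlines (block any quarter turn, battery either way round); lens and tape moved under 25 mm (all of step 2 and horizontal distance between battery and mark_rect below 0.012 m and z of battery in the frame of mark_rect between -0.002 and 0.008 m and angle between each of battery, tin's own z axis and vertical below 0.1 rad and contact force between the fingers and battery below 0.1 N and linear speed of each of battery, tin below 0.02 m/s and angle between the x axis of battery and the x axis of mark_rect, either way round below 0.2 rad and horizontal distance between tin and mark_ring below 0.012 m and z of tin in the frame of mark_ring between -0.002 and 0.008 m and contact force between the fingers and tin below 0.1 N and distance of each of lens, tape from where it was at the start of the episode below 0.025 m); the robot touches nothing.
It fails at once if the camera lens is moved more than 25 mm (distance of lens from where it was at the start of the episode above 0.025 m).
It fails at once if the tape roll is moved more than 25 mm (distance of tape from where it was at the start of the episode above 0.025 m).
It also fails if it takes over 112 s, if anything falls off the work surface, if the arm or the gripper's body presses on something with over 40 N, if the wrist force passes 120 N, or if a joint passes its speed limit or range.

## Working session

There is one attempt and no reset: what is moved stays moved. The work goes in short steps, Python scripts to look and compute and a shell command to move; the robot and the scene stay as the last step left them, time stands still between calls to the robot, and variables do not carry over. Pictures are saved under pics/ and viewed, and the job is handed in when it is done.

```bash
ls; mkdir -p pics; python3 - <<'E'
from plant import r
import cv2,numpy as np
s=r.observe();print(s)
for c in ["scene","top","wrist"]:
    cv2.imwrite(f"pics/{c}0.png",r.get_image(c))
    m=r.camera_model(c);print(c,{k:(np.round(v,3).tolist() if not np.isscalar(v) else v) for k,v in m.items()})
E
```

```text
pics
{'time_s': 0.0, 'qpos': array([-1.24161186e+00,  3.51255526e-01,  1.65240329e+00,  3.90319901e-05,
        1.13911203e+00, -8.46056623e-02]), 'joint_velocities': array([ 0.00075628, -0.00084504, -0.00047883, -0.00046996,  0.00072223,
        0.00063404]), 'tau': array([-5.97815847e-05, -5.06095576e+01, -2.91408223e+01, -1.83358920e-04,
        4.40162941e-03,  3.07841049e-05]), 'position': array([ 221.06957978, -503.26179714,  230.75576693]), 'orientation': array([ 0.89997839,  1.37792802, -0.89873953]), 'wrist_force': array([ 0.13808737, -0.69619717, -0.48667707]), 'torque': array([ 0.02232055,  0.0193607 , -0.0188197 ]), 'opening': 85.30958896120104}
scene {'fx': 495.2434659502123, 'fy': 495.2434659502123, 'cx': 315.9470121453514, 'cy': 240.94891930186503, 'world_from_camera': [[-0.028, 0.811, -0.585, 1247.278], [1.0, 0.024, -0.015, 30.579], [0.002, -0.585, -0.811, 1073.366], [0.0, 0.0, 0.0, 1.0]]}
top {'fx': 440.78104187361765, 'fy': 440.78104187361765, 'cx': 316.24771212886446, 'cy': 241.6851874172064, 'world_from_camera': [[-0.007, -0.991, 0.134, 394.846], [-1.0, 0.009, 0.009, 2.738], [-0.01, -0.134, -0.991, 932.169], [0.0, 0.0, 0.0, 1.0]]}
wrist {'fx': 356.5207682213919, 'fy': 356.5207682213919, 'cx': 313.25731238546024, 'cy': 243.43120802584562, 'mount': [[0.0, -0.283, 0.959, -142.753], [0.001, -0.959, -0.283, 71.452], [1.0, 0.001, -0.0, -0.813], [0.0, 0.0, 0.0, 1.0]]}
```

View pics/top0.png

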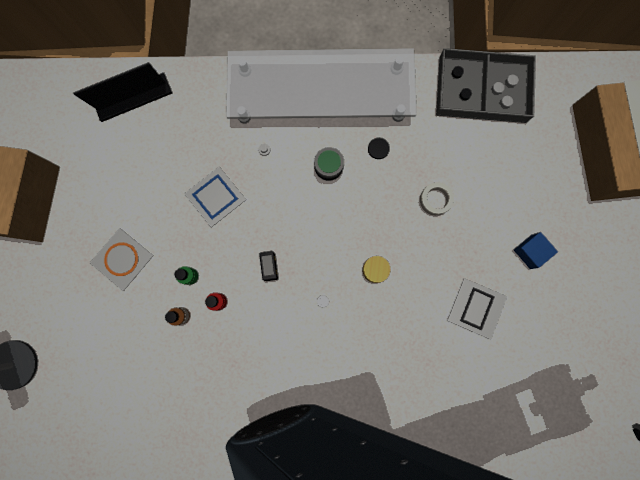

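View pics/scene0.png

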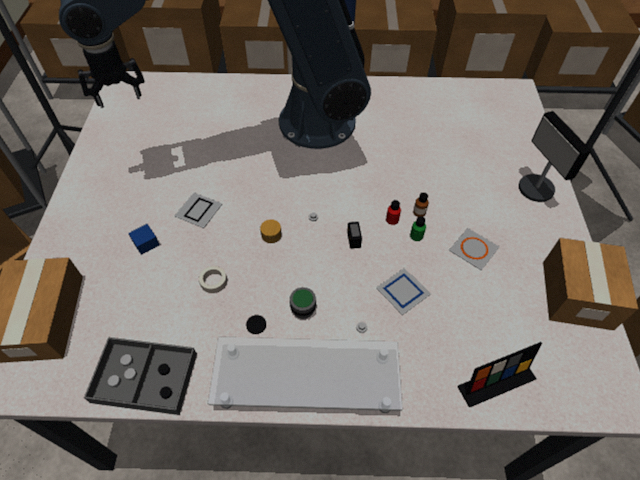

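View pics/wrist0.png

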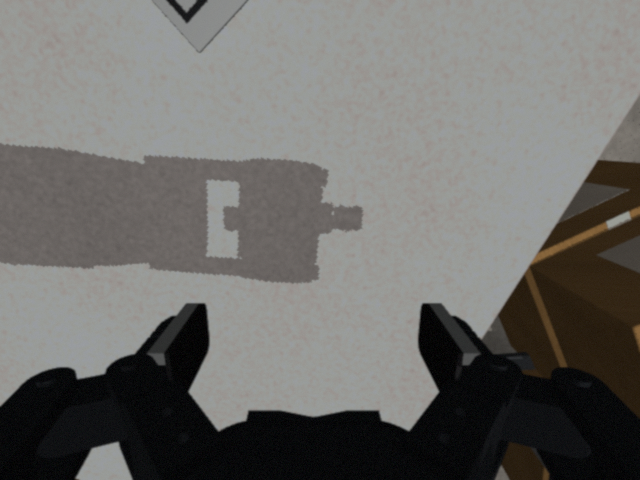

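The top view shows three candidates for the bottle: amber at (177,316), green at (186,275) and red at (216,301). By the description it is the amber one. The block is at (536,251), tin (376,269), battery (268,265), square pad (215,196), rect pad (477,308), ring pad (121,259), lens (329,163) and tape (435,200). Next I'll measure them.

```bash
cat > h.py <<'E'
import numpy as np,cv2
from plant import r
from scipy.optimize import minimize
from scipy.spatial.transform import Rotation as R
def cam(name,obs=None):
    m=r.camera_model(name);K=np.array([[m['fx'],0,m['cx']],[0,m['fy'],m['cy']],[0,0,1.]])
    if name!='wrist': T=np.array(m['world_from_camera'])
    else:
        W=np.eye(4);W[:3,:3]=R.from_rotvec(obs['orientation']).as_matrix();W[:3,3]=obs['position'];T=W@np.array(m['mount'])
    return K,T
def proj(P,K,T):
    p=(np.asarray(P)-T[:3,3])@T[:3,:3];q=p@K.T;return q[:,:2]/q[:,2:]
def back(uv,z,K,T):
    d=T[:3,:3]@np.linalg.inv(K)@np.array([uv[0],uv[1],1]);t=(z-T[2,3])/d[2];return T[:3,3]+t*d
def box(l,w,z0,z1): return np.array([[sx*l/2,sy*w/2,z] for sx in(-1,1) for sy in(-1,1) for z in(z0,z1)])
def cyl(rz):
    a=np.linspace(0,2*np.pi,48,endpoint=False);return np.concatenate([np.c_[rr*np.cos(a),rr*np.sin(a),0*a+z] for rr,z in rz])
M={'block':[box(54,54,0,40)],'battery':[box(58,30,0,44)],'tin':[cyl([(27.5,0),(27.5,36)])],
'bottle':[cyl([(18,0),(18,46),(11.5,54)]),cyl([(11.5,54),(11.5,72)])],
'lens':[cyl([(31,0),(31,55)])],'tape':[cyl([(34,0),(34,24)])],
'mark_square':[box(96,96,0,3)],'mark_rect':[box(96,96,0,3)],'mark_ring':[box(96,96,0,3)]}
ROUND={'tin','bottle','lens','tape'}
S=4
def render(name,x,y,yaw,z,K,T,off,shape):
    c,s=np.cos(yaw),np.sin(yaw);im=np.zeros(shape,np.uint8)
    for P in M[name]:
        Q=np.c_[P[:,0]*c-P[:,1]*s+x,P[:,0]*s+P[:,1]*c+y,P[:,2]+z]
        uv=(proj(Q,K,T)-off+.5)*S
        cv2.fillConvexPoly(im,cv2.convexHull(np.round(uv).astype(np.int32)),1)
    return im
def fit(name,masks,z=0,p0=None,yaws=None):
    """masks: list of (mask,K,T)"""
    L=[]
    for m,K,T in masks:
        ys,xs=np.where(m);o=np.array([xs.min()-8,ys.min()-8]);e=np.array([xs.max()+9,ys.max()+9]);o=np.maximum(o,0)
        sub=m[o[1]:e[1],o[0]:e[0]].astype(np.uint8)
        L.append((cv2.resize(sub,None,fx=S,fy=S,interpolation=cv2.INTER_NEAREST),K,T,o))
    if p0 is None:
        m,K,T=masks[0];ys,xs=np.where(m);p0=back((xs.mean(),ys.mean()),z+M[name][0][:,2].max()*.6,K,T)[:2]
    def cost(p):
        t=0
        for b,K,T,o in L:
            a=render(name,p[0],p[1],p[2]/20 if len(p)>2 else 0,z,K,T,o,b.shape)
            t+=1-(a&b).sum()/max(1,(a|b).sum())
        return t/len(L)
    best=None
    ys=[None] if name in ROUND else (yaws if yaws is not None else np.arange(0,np.pi,np.pi/8))
    for yw in ys:
        q=list(p0)+([] if yw is None else [yw*20])
        sim=np.array([q]+[[q[j]+(4 if j==i else 0) for j in range(len(q))] for i in range(len(q))])
        s=minimize(cost,q,method='Nelder-Mead',options=dict(initial_simplex=sim,xatol=.1,fatol=1e-4))
        if best is None or s.fun<best.fun: best=s
    p=best.x.copy()
    if len(p)>2: p[2]/=20
    return p,1-best.fun
E
python3 - <<'E'
from h import *
import pickle
out={}
for c in ["top","scene"]:
    im=r.get_image(c); K,T=cam(c)
    for n in M:
        for d in r.cut_out(n,c):
            m=d['mask']; ncol=im[m].mean(0).round()
            try: p,f=fit(n,[(m,K,T)])
            except Exception as e: p,f=str(e),0
            out.setdefault((c,n),[]).append((d['confidence'],m,p,f))
            print(c,n,round(d['confidence'],2),np.round(d['position']),m.sum(),ncol,np.round(p,2),round(f,3))
pickle.dump(out,open('o.pkl','wb'))
im=cv2.imread('pics/top0.png')
cv2.imwrite('pics/crop0.png',cv2.resize(im[240:350,80:320],None,fx=3,fy=3,interpolation=cv2.INTER_CUBIC))
E
```

```text
top block 0.93 [534. 253.] 925 [80. 48. 26.] [ 496.04 -442.28    0.62] 0.909
top battery 0.61 [271. 268.] 479 [62. 64. 65.] [4.6846e+02 1.0968e+02 1.5000e-01] 0.927
top tin 0.83 [377. 271.] 599 [ 72. 133. 149.] [ 460.59 -110.69] 0.947
top tin 0.39 [271. 266.] 461 [62. 64. 65.] [470.03 111.32] 0.662
top bottle 0.89 [177. 315.] 358 [30. 41. 54.] [368.61 294.57] 0.903
top bottle 0.86 [184. 274.] 287 [27. 48. 22.] [449.24 277.46] 0.768
top bottle 0.62 [214. 301.] 308 [24. 25. 69.] [397.05 216.13] 0.889
top lens 0.75 [331. 165.] 817 [68. 84. 66.] [682.34 -16.99] 0.895
top tape 0.58 [441. 194.] 572 [122. 130. 131.] [ 610.04 -245.03] 0.617
top tape 0.3 [378. 268.] 595 [ 72. 134. 150.] [ 461.27 -109.31] 0.662
top mark_square 0.79 [215. 196.] 1892 [132. 128. 124.] [622.32 230.12   0.68] 0.965
top mark_square 0.21 [123. 258.] 2031 [119. 127. 136.] [488.26 427.02   0.9 ] 0.963
top mark_rect 0.96 [479. 308.] 2227 [124. 127. 127.] [ 378.79 -321.79    1.14] 0.965
top mark_rect 0.2 [535. 252.] 941 [81. 49. 27.] [ 477.19 -452.76    0.63] 0.516
top mark_ring 0.59 [123. 259.] 1946 [118. 127. 136.] [48
[... 230 characters left out ...]
 [ 454.58 -112.36] 0.945
scene bottle 0.8 [417. 228.] 269 [25. 50. 20.] [445.08 277.62] 0.861
scene bottle 0.65 [422. 203.] 265 [35. 46. 62.] [363.16 293.56] 0.876
scene bottle 0.59 [392. 212.] 240 [16. 16. 70.] [388.53 216.35] 0.807
scene lens 0.93 [300. 302.] 672 [50. 65. 47.] [674.47 -16.47] 0.869
scene lens 0.2 [476. 250.] 1058 [119. 126. 138.] [505.32 420.77] 0.616
scene tape 0.8 [213. 285.] 487 [119. 128. 132.] [ 606.5  -245.32] 0.736
scene mark_square 0.69 [403. 295.] 1267 [128. 120. 115.] [618.7  229.96   0.69] 0.948
scene mark_rect 0.89 [197. 212.] 961 [118. 118. 118.] [ 375.62 -323.52   -0.42] 0.959
scene mark_ring 0.76 [477. 250.] 1159 [121. 127. 138.] [484.33 427.7    0.9 ] 0.951
```

View pics/crop0.png

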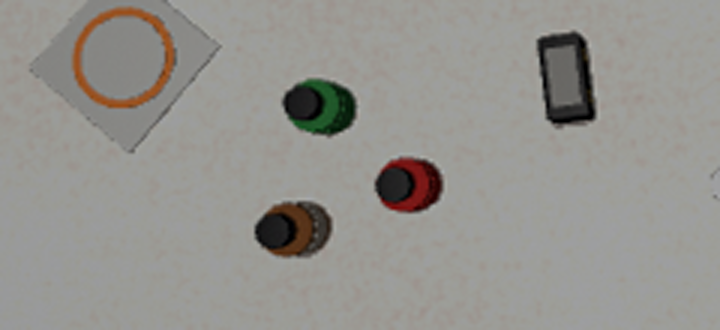

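The pads, the objects and the amber bottle (white band at about (366,294) mm) are located. The top and scene fits differ by about 4 mm in x, so I'll refine each one with the wrist camera from above.

```bash
cat >> h.py <<'E'
def to(x,y,z,jaw,sym=np.pi,show=True):
    """shift (cm) along tool axes & turn (deg) to bring TCP to x,y,z with jaw axis at world yaw `jaw` (mod sym)"""
    o=r.observe();A=R.from_rotvec(o['orientation']).as_matrix()
    d=A.T@(np.array([x,y,z])-o['position'])/10
    cur=np.arctan2(A[1,2],A[0,2]); dj=jaw-cur
    dj=(dj+sym/2)%sym-sym/2
    # tool x down: turn about tool x by t changes world yaw by -t
    print('t',o['time_s'],'pos',np.round(o['position'],1),'jaw yaw',round(cur,3),'xaxis',np.round(A[:,0],3),'q6',round(o['qpos'][5],2),'open',round(o['opening'],1),'F',np.round(o['wrist_force'],1))
    print('shift cm',np.round(d,2),'turn',round(-np.degrees(dj),2))
def wl(n,z=0,tag=None,yaws=None,near=None,p0=None):
    o=r.observe();im=r.get_image('wrist');K,T=cam('wrist',o)
    if tag: cv2.imwrite(f'pics/{tag}.png',im)
    for d in r.cut_out(n,'wrist'):
        m=d['mask'];edge=m[0].any() or m[-1].any() or m[:,0].any() or m[:,-1].any()
        p,f=fit(n,[(m,K,T)],z,p0,yaws)
        print(n,round(d['confidence'],2),np.round(d['position']),m.sum(),im[m].mean(0).round(),'edge' if edge else '',np.round(p,3),'iou',round(f,3))
E
python3 - <<'E'
from h import *
to(494,-443,200,0.645,np.pi/2)
E
```

```text
t 1.15 pos [ 221.2 -503.5  231.3] jaw yaw -1.157 xaxis [ 0.  0. -1.] q6 -0.08 open 85.5 F [-0.  -0.6  1.2]
shift cm [ 3.13 27.41  5.43] turn -13.25
```

```bash
python3 -m inch '[[1,0.5,4.6,1,-3],[1,1,9.2,2,-6],[1,1.5,13.8,3,-9],[1,2,18.4,4,-11],[1,2.5,23,5,-13],[1,3.1,27.4,5.4,-13.2],[1,3.1,27.4,5.4,-13.2],[1,3.1,27.4,5.4,-13.2]]'
python3 - <<'E'
from h import *
wl('block',0,'w1',yaws=[0.645]);wl('block',0,yaws=[0.645])
to(494,-443,200,0.645,np.pi/2)
E
```

```text
time_s: 1.95
position: [494.2, -442.3, 199.7]
orientation: [0.722, 1.448, -0.722]
wrist_force: [-0.9, -0.8, -0.1]
opening: 85.4
block 0.64 [316. 220.] 4023 [74. 43. 21.]  [ 495.117 -440.263    0.663] iou 0.968
block 0.56 [314. 220.] 4023 [75. 44. 21.]  [ 494.934 -440.331    0.653] iou 0.968
t 2.15 pos [ 492.8 -443.5  200.7] jaw yaw -0.928 xaxis [ 0. -0. -1.] q6 0.13 open 85.2 F [-0.1 -0.4 -0.1]
shift cm [0.07 0.13 0.03] turn -0.13
```

View pics/w1.png

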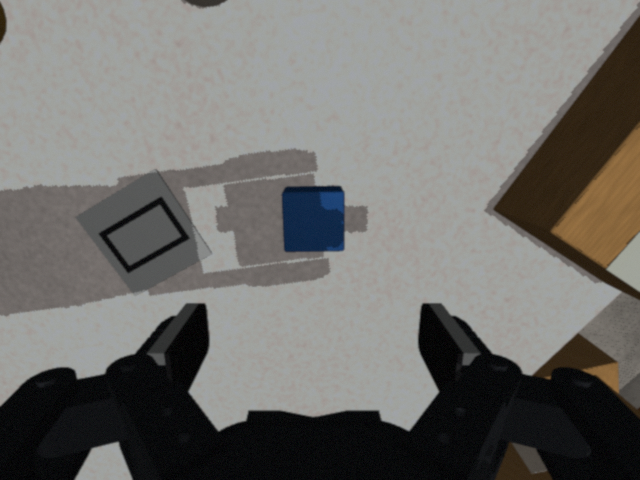

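```bash
python3 - <<'E'
from h import *
to(495,-440.8,7,0.655,np.pi/2)
wl('mark_rect',0,yaws=[1.14])
E
```

```text
t 2.15 pos [ 492.8 -443.5  200.7] jaw yaw -0.928 xaxis [ 0. -0. -1.] q6 0.13 open 85.2 F [-0.1 -0.4 -0.1]
shift cm [19.37  0.34 -0.09] turn -0.7
mark_rect 0.79 [144. 227.] 9196 [79. 80. 79.]  [ 376.617 -320.138    1.15 ] iou 0.985
```

```bash
python3 -m inch '[[1,4,0.2,-0.1,-0.5],[1,8,0.2,-0.1,-0.5],[1,12,0.2,-0.1,-0.5],[1,15,0.2,-0.1,-0.5],[1,17,0.2,-0.1,-0.5],[1,18.5,0.2,-0.1,-0.5],[1,19.3,0.2,-0.1,-0.5],[1,19.3,0.2,-0.1,-0.5]]' 40
python3 -m inch '[[0.5,0,0,0,0],[0.4,0,0,0,0],[0.4,0,0,0,0],[0.4,0,0,0,0],[0.4,0,0,0,0],[0.4,0,0,0,0]]' 40
python3 -m inch '[[0.4,-3,0,0,0],[0.4,-8,0,0,0],[0.4,-12,0,0,0],[0.4,-12,0,0,0]]' 40
python3 - <<'E'
from h import *
to(620,230,130,0.685,np.pi/2)
E
```

```text
time_s: 3.05
position: [494.4, -440.9, 6.9]
orientation: [0.717, 1.45, -0.716]
wrist_force: [-0.8, 0.4, -0.3]
opening: 85.4
time_s: 3.65
position: [495.3, -441.4, 8.6]
orientation: [0.715, 1.448, -0.717]
wrist_force: [-0.9, -0.1, 6.9]
opening: 53.3
time_s: 4.05
position: [496.7, -442.8, 133.7]
orientation: [0.713, 1.44, -0.718]
wrist_force: [-0.9, -0.3, -0.9]
opening: 53.2
t 4.05 pos [ 496.7 -442.8  133.7] jaw yaw -0.918 xaxis [ 0.007 -0.007 -1.   ] q6 0.12 open 53.2 F [-0.9 -0.3 -0.9]
shift cm [-2.000e-02  5.066e+01 -4.595e+01] turn -1.83
```

```bash
python3 -m inch '[[0.4,-0.5,3.2,-3.8,0],[0.4,-1,6.4,-7.6,0],[0.4,-2,9.6,-11.4,0],[0.4,-3,12.8,-15.2,0],[0.4,-4,16,-19,0],[0.4,-5,19.2,-22.8,-1],[0.4,-6,22.4,-26.6,-1.5],[0.4,-6.5,25.6,-30.4,-1.8],[0.4,-7,28.8,-34.2,-1.8],[0.4,-7,32,-38,-1.8],[0.4,-7,35.2,-41.8,-1.8],[0.4,-7,38.4,-45.6,-1.8]]' 40
python3 -m inch '[[0.4,0,0,0,0],[0.4,0,0,0,0],[0.4,0,0,0,0]]'
python3 - <<'E'
from h import *
to(620,230,60,0.685,np.pi/2)
wl('mark_square',0,'w2',yaws=[.685])
wl('block',200,yaws=[.685])
to(620,230,60,0.685,np.pi/2)
E
```

```text
time_s: 5.25
position: [522.0, 154.5, 196.7]
orientation: [0.692, 1.458, -0.692]
wrist_force: [1.2, -0.2, -1.2]
opening: 53.4
time_s: 5.55
position: [522.4, 151.6, 196.8]
orientation: [0.692, 1.458, -0.693]
wrist_force: [0.4, -0.1, -1.7]
opening: 53.8
t 5.55 pos [522.4 151.6 196.8] jaw yaw -0.887 xaxis [-0.001 -0.    -1.   ] q6 1.08 open 53.8 F [ 0.4 -0.1 -1.7]
shift cm [13.67 12.53  0.09] turn -0.07
mark_square 0.55 [315.  67.] 13484 [184. 175. 167.]  [620.186 231.645   0.681] iou 0.984
block 0.71 [314. 326.] 24184 [83. 49. 23.]  [528.44  155.381   0.985] iou 0.848
t 5.75 pos [522.8 151.4 197.3] jaw yaw -0.888 xaxis [-0. -0. -1.] q6 1.08 open 53.5 F [-0.1 -1.  -2.6]
shift cm [13.72 12.5   0.04] turn -0.13
```

View pics/w2.png

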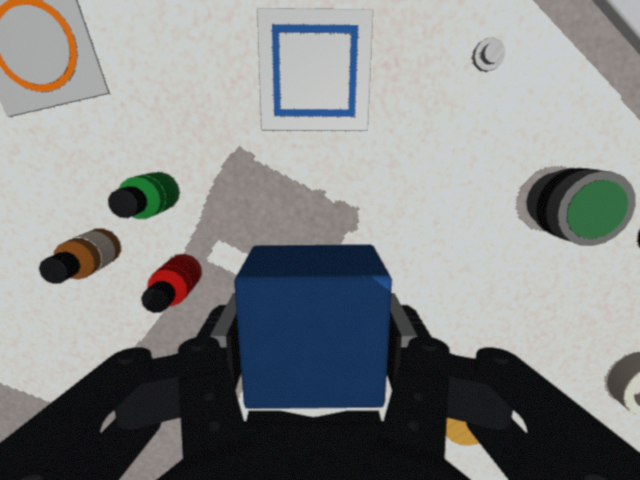

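```bash
python3 -m inch '[[0.4,3,4,0,0],[0.4,7,8,0,0],[0.4,11,12.6,0,0],[0.4,14,12.6,0,0],[0.4,16,12.6,0,0],[0.4,17.3,12.6,0,0],[0.4,18.2,12.6,0,0],[0.4,18.6,12.6,0,0],[0.4,18.6,12.6,0,0]]' 40
python3 -m inch '[[0.65,0,0,0,0],[0.8,0,0,0,0],[0.9,0,0,0,0],[0.9,0,0,0,0],[0.9,0,0,0,0]]'
python3 -m inch '[[0.9,-5,0,0,0],[0.9,-10,0,0,0],[0.9,-14,-3,0,0],[0.9,-17,-8,0,0],[0.9,-17,-8,0,0],[0.9,-17,-8,0,0]]'
python3 - <<'E'
from h import *
wl('mark_square',0,'w3',yaws=[.685])
wl('block',3,yaws=[.685])
wl('mark_ring',0,'w3',yaws=[.9])
wl('bottle',0)
to(365,295,200,.85)
E
```

```text
time_s: 6.65
position: [620.8, 231.9, 12.4]
orientation: [0.693, 1.456, -0.691]
wrist_force: [-0.5, 0.3, -1.4]
opening: 53.3
time_s: 7.15
position: [620.3, 232.1, 11.4]
orientation: [0.692, 1.458, -0.692]
wrist_force: [-0.0, -0.8, 1.1]
opening: 77.1
time_s: 7.75
position: [558.3, 181.1, 182.5]
orientation: [0.693, 1.456, -0.691]
wrist_force: [0.2, -0.2, -0.0]
opening: 76.9
mark_square 0.57 [349. 125.] 7494 [149. 138. 128.]  [620.448 231.66    0.682] iou 0.57
block 0.95 [315. 127.] 5423 [124.  71.  33.]  [620.441 232.807   0.684] iou 0.981
mark_ring 0.87 [ 43. 104.] 11515 [125. 134. 143.] edge [485.685 428.636   0.893] iou 0.991
bottle 0.97 [165. 322.] 637 [17. 18. 85.]  [410.932 237.397] iou 0.306
bottle 0.96 [141. 254.] 2770 [29. 53. 22.]  [449.241 279.659] iou 0.965
bottle 0.84 [ 81. 312.] 3065 [32. 45. 59.]  [367.007 294.845] iou 0.95
t 8.15 pos [558.4 181.8 180.5] jaw yaw -0.886 xaxis [-0.001 -0.    -1.   ] q6 1.12 open 77.1 F [-0.7 -0.4 -0.1]
shift cm [ -1.93  -7.82 -21.  ] turn 80.53
```

View pics/w3.png

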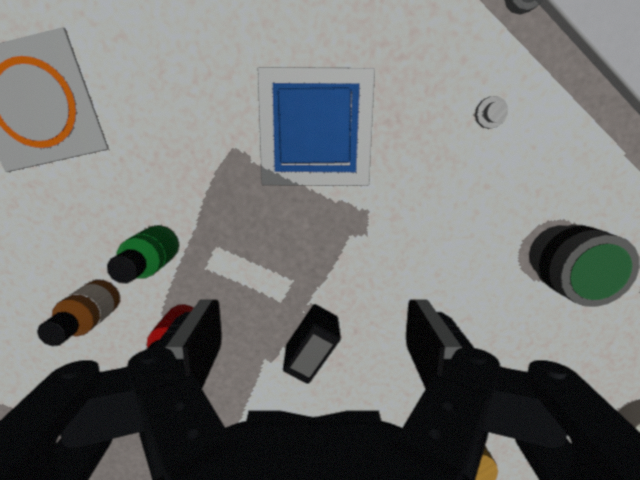

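```bash
python3 -m inch '[[0.9,-0.4,-1,-2,8],[0.9,-0.8,-2,-4,16],[0.9,-1.2,-3,-7,24],[0.9,-1.9,-4,-10,32],[0.9,-1.9,-5,-13,40],[0.9,-1.9,-6,-16,48],[0.9,-1.9,-7,-19,56],[0.9,-1.9,-7.8,-21,64],[0.9,-1.9,-7.8,-21,72],[0.9,-1.9,-7.8,-21,80.5],[0.9,-1.9,-7.8,-21,80.5],[0.9,-1.9,-7.8,-21,80.5]]'
python3 - <<'E'
from h import *
wl('bottle',0,'w4')
wl('bottle',0)
to(367,295,200,.85)
E
```

```text
time_s: 9.35
position: [365.7, 294.2, 200.1]
orientation: [1.717, 0.779, -1.718]
wrist_force: [-0.4, -0.5, -0.3]
opening: 76.6
bottle 0.77 [313. 220.] 1641 [25. 39. 55.]  [366.034 295.098] iou 0.965
bottle 0.7 [356. 135.] 1744 [32. 32. 83.]  [395.651 218.362] iou 0.966
bottle 0.6 [260. 140.] 1703 [38. 62. 31.]  [448.468 279.43 ] iou 0.934
bottle 0.37 [205.   3.] 103 [121. 122. 121.] edge [571.902 232.24 ] iou 0.759
bottle 0.85 [258. 137.] 1786 [40. 64. 34.]  [448.831 279.696] iou 0.97
bottle 0.82 [358. 137.] 1734 [31. 32. 82.]  [395.589 218.211] iou 0.965
bottle 0.72 [313. 222.] 1594 [24. 38. 54.]  [366.366 294.615] iou 0.948
t 9.55 pos [365.7 294.1 200.2] jaw yaw -2.291 xaxis [-0.001  0.001 -1.   ] q6 2.87 open 77.0 F [-0.1  0.3 -0.1]
shift cm [ 0.02  0.04 -0.16] turn 0.02
```

View pics/w4.png

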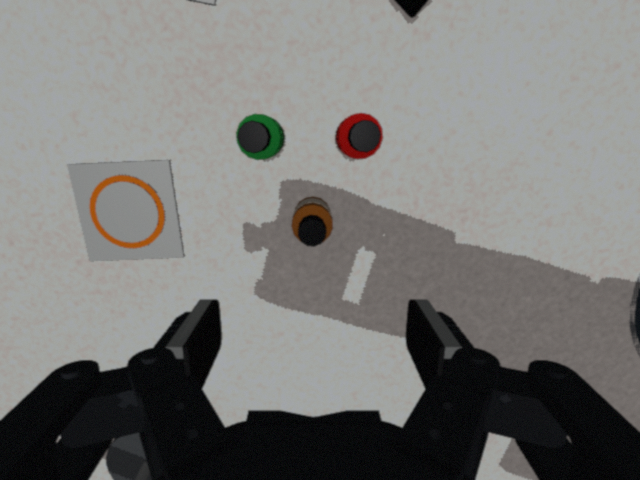

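q6 read 2.87, which is at its limit, so I'll turn back 12° for margin. The amber banded bottle is at (313,220), under the gripper, with green (260,138) and red (357,136) clear of the jaws.

```bash
python3 -m inch '[[0.75,0,0,0,-8],[0.75,0,0,-0.1,-12],[0.75,0,0,-0.1,-12]]'
python3 - <<'E'
from h import *
to(366.2,294.9,8,.85)
E
```

```text
time_s: 9.85
position: [366.4, 294.9, 200.3]
orientation: [1.574, 0.925, -1.574]
wrist_force: [-0.5, 1.4, -0.0]
opening: 63.9
t 9.85 pos [366.4 294.9 200.3] jaw yaw -2.08 xaxis [-0.001  0.001 -1.   ] q6 2.66 open 63.9 F [-0.5  1.4 -0. ]
shift cm [1.923e+01 1.000e-02 2.000e-02] turn 12.1
```

```bash
python3 -m inch '[[0.75,4,0,0,0],[0.75,8,0,0,0],[0.75,12,0,0,0],[0.75,15,0,0,0],[0.75,17,0,0,0],[0.75,18.4,0,0,0],[0.75,19.1,0,0,0],[0.75,19.1,0,0,0]]' 25
python3 -m inch '[[0.4,0,0,0,0],[0.3,0,0,0,0],[0.3,0,0,0,0],[0.3,0,0,0,0],[0.3,0,0,0,0],[0.3,0,0,0,0]]' 25
python3 -m inch '[[0.3,-3,0,0,0],[0.3,-8,0,0,0],[0.3,-12,0,0,0],[0.3,-16,0,0,0],[0.3,-16,0,0,0],[0.3,-16,0,0,0]]'
python3 - <<'E'
from h import *
cv2.imwrite('pics/w5.png',r.get_image('wrist'))
to(620.4,232.2,180,-2.08)
E
```

```text
time_s: 10.65
position: [365.9, 294.9, 8.8]
orientation: [1.574, 0.924, -1.577]
wrist_force: [0.0, -0.6, 0.2]
opening: 64.0
time_s: 11.25
position: [366.6, 295.4, 10.1]
orientation: [1.576, 0.925, -1.573]
wrist_force: [-1.0, -0.7, 6.9]
opening: 35.3
time_s: 11.85
position: [366.4, 295.0, 169.9]
orientation: [1.576, 0.925, -1.573]
wrist_force: [-0.7, 0.8, -1.3]
opening: 35.4
t 11.9 pos [365.9 294.7 168.9] jaw yaw -2.081 xaxis [-0.001  0.001 -1.   ] q6 2.66 open 35.3 F [-0.2  0.6  0.2]
shift cm [-1.15 25.26 -6.97] turn -0.05
```

View pics/w5.png

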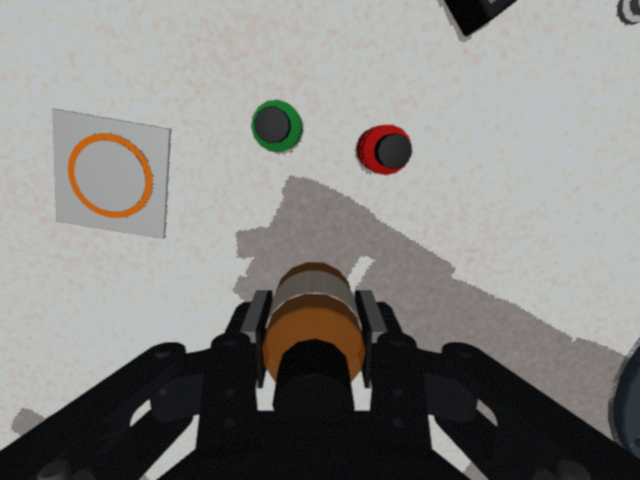

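```bash
python3 -m inch '[[0.3,-0.5,3,-1.5,0],[0.3,-1,6.5,-3.5,0],[0.3,-1,10,-5.5,0],[0.3,-1,13,-7,0],[0.3,-1,13,-7,0],[0.3,-1,13,-7,0]]'
python3 - <<'E'
from h import *
wl('block',3,'w6',yaws=[.685])
wl('block',3,yaws=[.685])
to(620.4,232.3,52.5,-2.08)
E
```

```text
time_s: 12.5
position: [513.3, 292.0, 177.0]
orientation: [1.572, 0.925, -1.578]
wrist_force: [-1.4, 0.0, -0.5]
opening: 35.1
block 0.7 [311.  64.] 6670 [139.  82.  39.]  [620.275 233.014   0.701] iou 0.974
block 0.69 [311.  61.] 6764 [138.  82.  40.]  [620.115 233.23    0.7  ] iou 0.982
t 12.7 pos [512.9 292.6 178.8] jaw yaw -2.08 xaxis [-0.002  0.001 -1.   ] q6 2.52 open 35.2 F [ 0.2  0.7 -2.4]
shift cm [12.61 12.35  0.03] turn -0.01
```

View pics/w6.png

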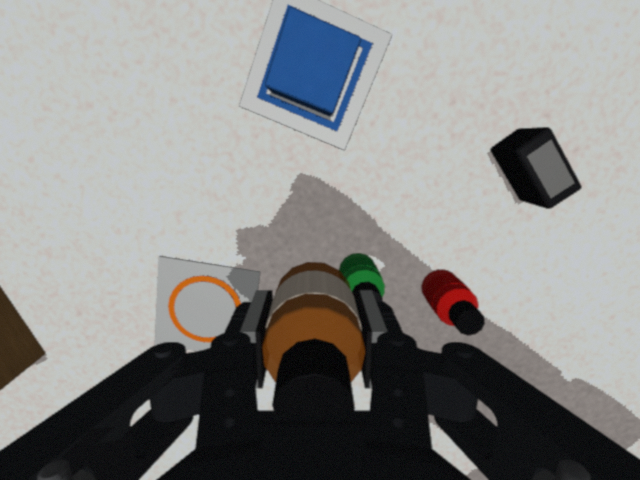

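```bash
python3 -m inch '[[0.3,0,4,0,0],[0.3,1.5,8,0,0],[0.3,4,11,0,0],[0.3,7,12.3,0,0],[0.3,9.5,12.3,0,0],[0.3,11,12.3,0,0],[0.3,12,12.3,0,0],[0.3,12.4,12.3,0,0],[0.3,12.6,12.3,0,0],[0.3,12.6,12.3,0,0],[0.3,12.6,12.3,0,0]]'
python3 -m inch '[[0.45,0,0,0,0],[0.55,0,0,0,0],[0.7,0,0,0,0],[0.75,0,0,0,0],[0.75,0,0,0,0]]'
python3 -m inch '[[0.75,-3,0,0,0],[0.75,-7,0,0,0],[0.75,-11,0,0,0],[0.75,-13,-5,0,0],[0.75,-14,-9,0,0],[0.75,-14,-12,0,0],[0.75,-14,-12,0,0],[0.75,-14,-12,0,0]]'
python3 - <<'E'
from h import *
wl('block',3,'w7',yaws=[.685])
wl('bottle',43)
wl('battery',0)
to(466,111,200,0.15+np.pi/2)
E
```

```text
time_s: 13.8
position: [621.5, 232.9, 53.9]
orientation: [1.575, 0.924, -1.573]
wrist_force: [0.2, -0.2, -0.7]
opening: 35.0
time_s: 14.3
position: [621.2, 232.6, 53.1]
orientation: [1.575, 0.925, -1.575]
wrist_force: [-0.0, -0.9, -0.3]
opening: 64.1
time_s: 15.1
position: [516.4, 291.3, 193.5]
orientation: [1.574, 0.925, -1.573]
wrist_force: [0.5, 0.7, 1.2]
opening: 64.1
block 0.56 [320.  97.] 2780 [112.  67.  34.]  [620.043 233.346   0.698] iou 0.468
bottle 0.83 [446. 300.] 2218 [13. 13. 66.]  [428.239 224.975] iou 0.706
bottle 0.66 [360. 282.] 1973 [30. 55. 23.]  [472.671 275.186] iou 0.726
battery 0.55 [527. 171.] 4135 [41. 41. 41.]  [466.22  111.624   3.319] iou 0.909
t 15.4 pos [517.  290.6 192.8] jaw yaw -2.082 xaxis [-0.001  0.001 -1.   ] q6 2.51 open 63.9 F [-0.2 -0.7  0.8]
shift cm [-0.73  4.33 18.16] turn -37.86
```

View pics/w7.png

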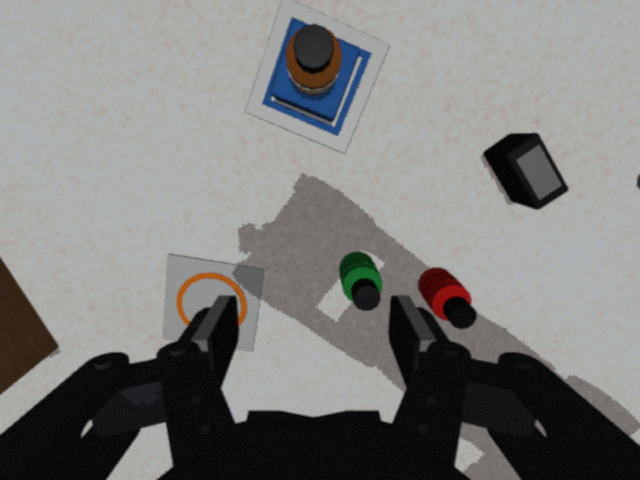

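```bash
python3 -m inch '[[0.8,-0.5,1,3,-8],[0.8,-0.7,2,6.5,-16],[0.8,-0.7,3,10,-24],[0.8,-0.7,4,14,-32],[0.8,-0.7,4.3,18.1,-37.9],[0.8,-0.7,4.3,18.1,-37.9],[0.8,-0.7,4.3,18.1,-37.9]]'
python3 - <<'E'
from h import *
wl('battery',0,'w8',yaws=[.16])
wl('battery',0,yaws=[.16])
to(466,111,10,0.16+np.pi/2)
E
```

```text
time_s: 16.1
position: [466.0, 111.4, 200.2]
orientation: [1.1, 1.277, -1.098]
wrist_force: [0.2, 0.6, 0.3]
opening: 68.1
battery 0.71 [318. 218.] 2371 [40. 41. 41.]  [4.67378e+02 1.11221e+02 1.43000e-01] iou 0.938
battery 0.96 [317. 219.] 2402 [40. 41. 41.]  [4.66509e+02 1.11264e+02 1.33000e-01] iou 0.943
t 16.3 pos [466.1 112.7 199.9] jaw yaw -1.419 xaxis [-0.001  0.001 -1.   ] q6 1.56 open 68.0 F [ 0.7 -0.4 -0.2]
shift cm [18.99 -0.02  0.2 ] turn -0.47
```

View pics/w8.png

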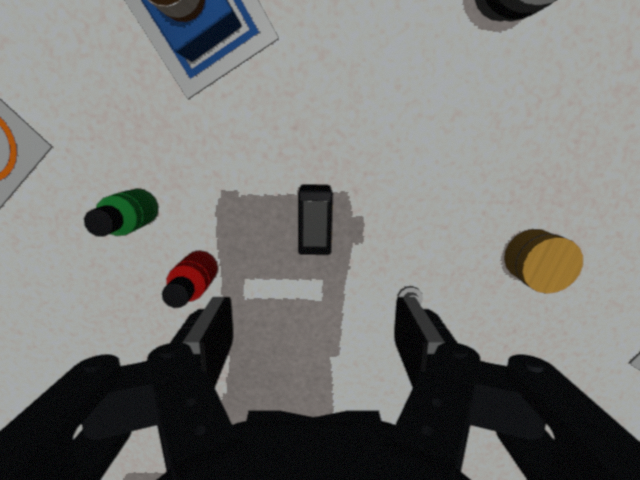

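```bash
python3 -m inch '[[0.8,4,0.1,0.1,0],[0.8,8,0.1,0.1,0],[0.8,12,0.1,0.1,0],[0.8,15,0.1,0.1,0],[0.8,17,0.1,0.1,0],[0.8,18.4,0.1,0.1,0],[0.8,19,0.1,0.1,0],[0.8,19,0.1,0.1,0]]' 35
python3 -m inch '[[0.4,0,0,0,0],[0.2,0,0,0,0],[0.2,0,0,0,0],[0.2,0,0,0,0],[0.2,0,0,0,0],[0.2,0,0,0,0],[0.2,0,0,0,0]]' 35
python3 -m inch '[[0.2,-3,0,0,0],[0.2,-8,0,0,0],[0.2,-12,0,0,0],[0.2,-16,0,0,0],[0.2,-16,0,0,0],[0.2,-16,0,0,0]]'
python3 - <<'E'
from h import *
to(377,-320.5,170,-1.996)
E
```

```text
time_s: 17.1
position: [466.5, 111.9, 9.4]
orientation: [1.096, 1.28, -1.097]
wrist_force: [-0.1, 0.0, -0.4]
opening: 68.0
time_s: 17.8
position: [467.2, 111.6, 10.8]
orientation: [1.098, 1.278, -1.096]
wrist_force: [-1.0, 0.2, 6.0]
opening: 30.1
time_s: 18.4
position: [466.9, 111.3, 170.5]
orientation: [1.098, 1.277, -1.096]
wrist_force: [-0.2, -0.7, -1.3]
opening: 29.4
t 18.4 pos [466.9 111.3 170.5] jaw yaw -1.419 xaxis [ 0.001  0.001 -1.   ] q6 1.55 open 29.4 F [-0.2 -0.7 -1.3]
shift cm [-2.000e-02 -1.540e+01  4.133e+01] turn 33.04
```

```bash
python3 -m inch '[[0.2,-0.5,-2,3,3],[0.2,-1,-4.5,6,6],[0.2,-1.5,-7,9.5,10],[0.2,-2,-9.5,13,14],[0.2,-2.5,-12,16.5,18],[0.2,-3,-14.5,20,22],[0.2,-3,-17,23.5,26],[0.2,-3,-19.5,27,30],[0.2,-3,-22,30.5,33],[0.2,-3,-24,33,33],[0.2,-3,-25.4,34.7,33],[0.2,-3,-25.4,34.7,33]]'
python3 -m inch '[[0.2,0,0,0,0],[0.2,0,0,0,0]]'
python3 - <<'E'
from h import *
wl('mark_rect',0,'w9',yaws=[1.14])
wl('mark_rect',0,yaws=[1.14])
to(377,-320.5,14,-1.996)
E
```

```text
time_s: 19.6
position: [266.7, -271.3, 198.4]
orientation: [1.517, 0.98, -1.518]
wrist_force: [0.3, -0.0, -1.8]
opening: 29.7
time_s: 19.8
position: [268.2, -269.3, 199.0]
orientation: [1.515, 0.981, -1.515]
wrist_force: [0.6, -0.7, -1.7]
opening: 29.6
mark_rect 0.86 [317.  73.] 13099 [155. 156. 155.]  [ 376.758 -320.278    1.152] iou 0.98
mark_rect 0.91 [319.  73.] 13169 [155. 156. 155.]  [ 376.477 -319.997    1.151] iou 0.991
t 20.0 pos [ 268.4 -269.6  199.6] jaw yaw -1.994 xaxis [-0.001  0.001 -1.   ] q6 1.08 open 29.6 F [-0.8  1.   0.4]
shift cm [18.54 12.02  0.19] turn 0.11
```

View pics/w9.png

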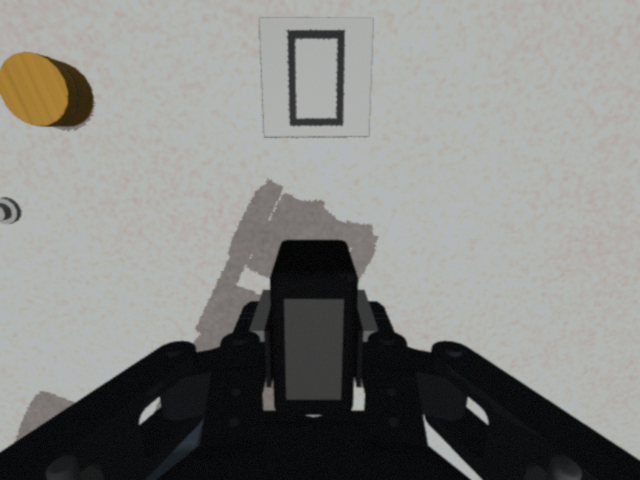

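```bash
python3 -m inch '[[0.2,2,4,0.1,0],[0.2,6,8,0.1,0],[0.2,10,11,0.2,0],[0.2,13,11.9,0.2,0],[0.2,15.5,11.9,0.2,0],[0.2,17.2,11.9,0.2,0],[0.2,18.2,11.9,0.2,0],[0.2,18.6,11.9,0.2,0],[0.2,18.6,11.9,0.2,0],[0.2,18.6,11.9,0.2,0]]'
python3 -m inch '[[0.4,0,0,0,0],[0.6,0,0,0,0],[0.8,0,0,0,0],[0.8,0,0,0,0],[0.8,0,0,0,0]]'
python3 -m inch '[[1,-5,0,0,0],[1,-10,0,0,0],[1,-14,0,0,0],[1,-17,0,0,0],[1,-17,0,0,0],[1,-17,0,0,0]]'
python3 - <<'E'
from h import *
wl('battery',3,'w10',yaws=[-.42])
wl('mark_rect',0,yaws=[1.15])
to(458,-111,200,-1.3)
E
```

```text
time_s: 21.0
position: [376.0, -321.0, 14.3]
orientation: [1.515, 0.978, -1.514]
wrist_force: [0.3, 0.5, -1.4]
opening: 29.8
time_s: 21.5
position: [375.6, -320.7, 13.6]
orientation: [1.515, 0.979, -1.515]
wrist_force: [-0.6, -0.5, 0.0]
opening: 68.5
time_s: 22.1
position: [375.7, -320.9, 183.6]
orientation: [1.515, 0.978, -1.515]
wrist_force: [0.0, 0.3, -1.0]
opening: 85.5
battery 0.7 [315. 223.] 2664 [38. 38. 38.]  [ 375.181 -320.372   -0.43 ] iou 0.927
mark_rect 0.87 [296. 207.] 7761 [102. 103. 102.]  [ 376.717 -320.308    1.153] iou 0.721
t 22.3 pos [ 375.3 -320.5  182.3] jaw yaw -1.995 xaxis [-0.002  0.003 -1.   ] q6 1.19 open 85.5 F [-0.7  0.3 -0.1]
shift cm [ -1.73  -1.1  -22.5 ] turn -39.83
```

View pics/w10.png

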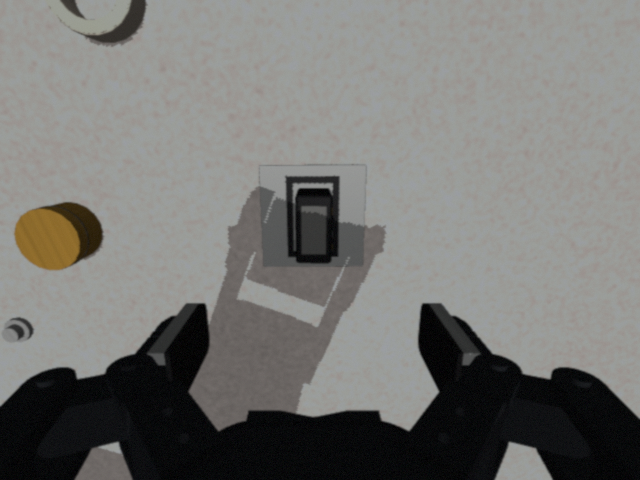

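```bash
python3 -m inch '[[1,-0.5,-0.2,-3,-8],[1,-1,-0.4,-7,-16],[1,-1.7,-0.6,-11,-24],[1,-1.7,-0.8,-15,-32],[1,-1.7,-1.1,-19,-39.8],[1,-1.7,-1.1,-22.5,-39.8],[1,-1.7,-1.1,-22.5,-39.8],[1,-1.7,-1.1,-22.5,-39.8]]'
python3 - <<'E'
from h import *
wl('tin',0,'w11')
wl('tin',0)
to(458,-111,6,-1.3)
E
```

```text
time_s: 23.1
position: [458.2, -110.9, 200.0]
orientation: [1.007, 1.328, -1.007]
wrist_force: [-0.1, 0.3, -0.2]
opening: 85.6
tin 0.91 [315. 219.] 3067 [ 35.  82. 105.]  [ 458.495 -110.238] iou 0.943
tin 0.93 [315. 218.] 3087 [ 35.  82. 105.]  [ 458.584 -109.972] iou 0.95
t 23.3 pos [ 458.  -112.2  200.4] jaw yaw -1.302 xaxis [-0.001  0.001 -1.   ] q6 0.96 open 85.1 F [ 1.   0.3 -0.5]
shift cm [19.45  0.05 -0.08] turn -0.11
```

View pics/w11.png

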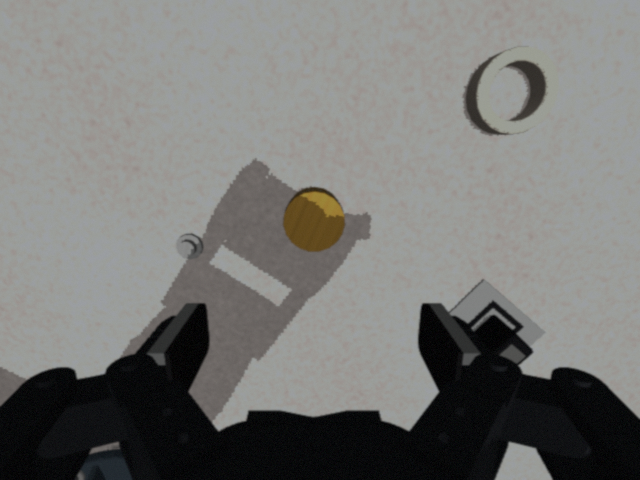

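```bash
python3 -m inch '[[1,4,0.1,-0.1,0],[1,8,0.1,-0.1,0],[1,12,0.1,-0.1,0],[1,15,0.1,-0.1,0],[1,17,0.1,-0.1,0],[1,18.5,0.1,-0.1,0],[1,19.3,0.1,-0.1,0],[1,19.3,0.1,-0.1,0]]' 35
python3 -m inch '[[0.6,0,0,0,0],[0.4,0,0,0,0],[0.4,0,0,0,0],[0.4,0,0,0,0],[0.4,0,0,0,0],[0.4,0,0,0,0]]' 35
python3 -m inch '[[0.4,-3,0,0,0],[0.4,-8,0,0,0],[0.4,-12,0,0,0],[0.4,-16,0,0,0],[0.4,-19,0,0,0],[0.4,-19,0,0,0]]'
python3 - <<'E'
from h import *
to(485.7,428.6,200,-1.3)
E
```

```text
time_s: 24.1
position: [458.4, -110.3, 7.1]
orientation: [1.009, 1.328, -1.009]
wrist_force: [-0.2, 0.1, -0.0]
opening: 85.4
time_s: 24.7
position: [459.4, -110.2, 8.8]
orientation: [1.009, 1.325, -1.007]
wrist_force: [-1.9, 0.0, 8.3]
opening: 53.8
time_s: 25.3
position: [460.8, -110.7, 202.0]
orientation: [1.009, 1.319, -1.004]
wrist_force: [0.8, -0.4, -1.9]
opening: 53.8
t 25.3 pos [ 460.8 -110.7  202. ] jaw yaw -1.3 xaxis [ 0.007 -0.001 -1.   ] q6 0.97 open 53.8 F [ 0.8 -0.4 -1.9]
shift cm [  0.15  16.81 -51.31] turn -0.03
```

```bash
python3 -m inch '[[0.4,0,0.3,-3.5,0],[0.4,0,0.6,-8,0],[0.4,0,1,-12.5,0],[0.4,0,1.5,-17,0],[0.4,0,2,-21.5,0],[0.4,0,2.5,-26,0],[0.4,0,3,-30.5,0],[0.4,0,3.5,-35,0],[0.4,0,4,-39.5,0],[0.4,0,4.4,-44,0],[0.4,0,4.8,-48.5,0],[0.4,0,4.8,-51.3,0]]'
python3 -m inch '[[0.4,0,0,0,0],[0.4,0,0,0,0],[0.4,0,0,0,0]]'
python3 - <<'E'
from h import *
wl('mark_ring',0,'w12',yaws=[.9])
wl('mark_ring',0,yaws=[.9])
to(485.7,428.6,10.3,-1.3)
E
```

```text
time_s: 26.5
position: [367.2, 399.5, 197.6]
orientation: [1.007, 1.327, -1.007]
wrist_force: [-0.2, -1.3, -1.0]
opening: 53.5
time_s: 26.8
position: [368.4, 396.1, 198.0]
orientation: [1.008, 1.326, -1.009]
wrist_force: [-0.7, 0.4, -0.6]
opening: 53.8
mark_ring 0.72 [316.  73.] 13225 [156. 166. 172.] edge [486.086 428.445   0.895] iou 0.991
mark_ring 0.95 [317.  72.] 13291 [156. 166. 172.] edge [486.136 428.5     0.894] iou 0.989
t 27.0 pos [368.7 396.4 198.4] jaw yaw -1.302 xaxis [-0.001  0.001 -1.   ] q6 2.04 open 53.5 F [-0.5  0.3 -0.9]
shift cm [18.81 12.14  0.03] turn -0.1
```

View pics/w12.png

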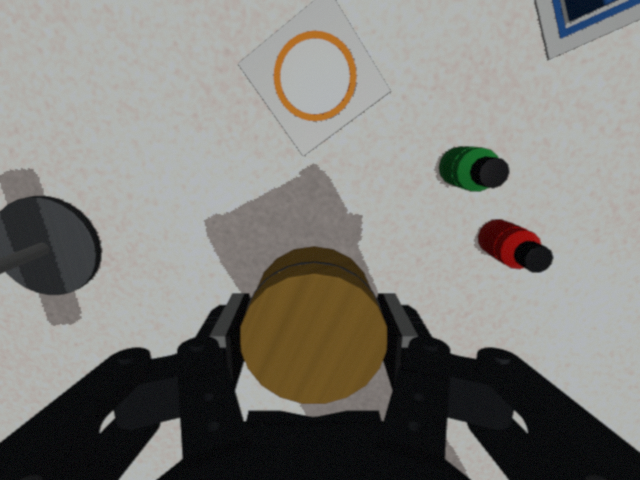

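```bash
python3 -m inch '[[0.4,2,4,0,0],[0.4,6,8,0,0],[0.4,10,11,0,0],[0.4,13,12.2,0,0],[0.4,15.5,12.2,0,0],[0.4,17.2,12.2,0,0],[0.4,18.3,12.2,0,0],[0.4,18.7,12.2,0,0],[0.4,18.7,12.2,0,0],[0.4,18.7,12.2,0,0]]'
python3 -m inch '[[0.6,0,0,0,0],[0.8,0,0,0,0],[1,0,0,0,0],[1,0,0,0,0],[1,0,0,0,0]]'
python3 -m inch '[[1,-5,0,0,0],[1,-10,0,0,0],[1,-14,0,0,0],[1,-18,-3,0,0],[1,-20,-8,0,0],[1,-20,-12,0,0],[1,-20,-12,0,0]]'
python3 - <<'E'
from h import *
wl('tin',3,'w13')
wl('mark_ring',0,yaws=[.9])
o=r.observe()
for c in ['top','scene']:
    im=r.get_image(c);cv2.imwrite(f'pics/{c}1.png',im);K,T=cam(c)
    for n,z in [('block',3),('bottle',43),('battery',3),('tin',3),('lens',0),('tape',0)]:
        for d in r.cut_out(n,c):
            p,f=fit(n,[(d['mask'],K,T)],z);print(c,n,round(d['confidence'],2),im[d['mask']].mean(0).round(),np.round(p,2),round(f,2))
E
```

```text
time_s: 28.0
position: [486.2, 430.3, 12.6]
orientation: [1.01, 1.326, -1.006]
wrist_force: [0.2, -0.1, -0.9]
opening: 53.8
time_s: 28.5
position: [485.8, 429.9, 11.4]
orientation: [1.009, 1.326, -1.008]
wrist_force: [-0.1, -0.8, 0.1]
opening: 85.2
time_s: 29.2
position: [366.4, 396.4, 212.1]
orientation: [1.006, 1.328, -1.007]
wrist_force: [0.6, 1.1, 0.4]
opening: 85.1
tin 0.65 [314.  71.] 3914 [ 58. 136. 155.]  [484.431 430.704] iou 0.946
mark_ring 0.74 [346.  88.] 8292 [135. 144. 151.] edge [486.191 428.452   0.893] iou 0.67
top block 0.66 [79. 51. 33.] [621.03 230.54   0.67] 0.6
top bottle 0.88 [31. 40. 54.] [622.89 231.52] 0.93
top bottle 0.67 [31. 52. 27.] [447.75 264.02] 0.85
top bottle 0.63 [27. 27. 71.] [397.12 206.94] 0.86
top battery 0.57 [44. 45. 45.] [ 377.69 -321.74    2.73] 0.95
top tin 0.86 [ 51.  95. 123.] [487.28 430.03] 0.91
top lens 0.76 [68. 85. 66.] [682.34 -15.76] 0.9
top lens 0.23 [121. 128. 129.] [ 605.52 -237.94] 0.61
top tape 0.66 [120. 128. 129.] [ 610.06 -244.33] 0.66
scene block 0.6 [70. 39. 21.] [618.54 231.16   0.69] 0.63
scene block 0.39 [30. 30. 30.] [ 371.42 -324.55    1.83] 0.73
scene bottle 0.78 [40. 48. 63.] [619.05 232.54] 0.93
scene bottle 0.57 [18. 19. 72.] [427.39 209.37] 0.83
scene battery 0.77 [32. 32. 32.] [ 372.54 -323.69    2.73] 0.92
scene tin 0.66 [ 42.  89. 119.] [482.07 429.82] 0.94
scene lens 0.67 [52. 67. 49.] [674.23 -16.47] 0.88
scene tape 0.8 [122. 131. 135.] [ 605.16 -244.62] 0.76
```

View pics/w13.png

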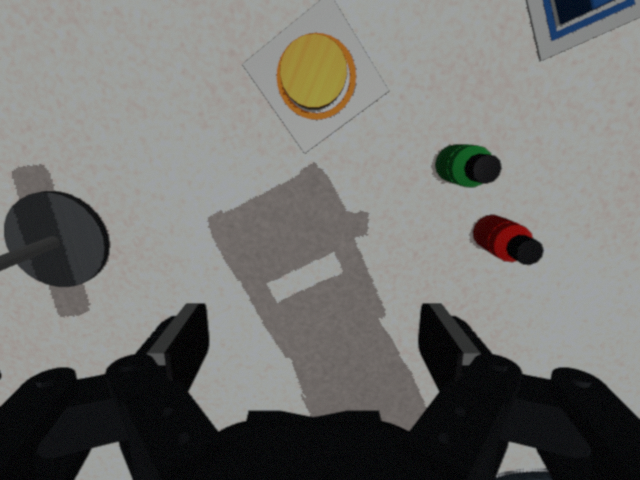

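View pics/scene1.png

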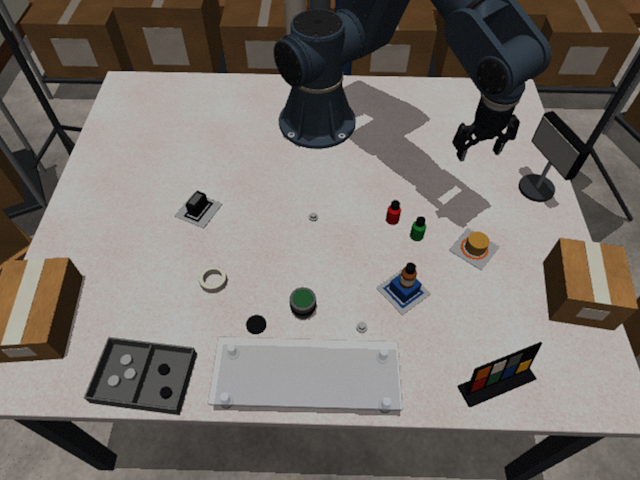

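View pics/top1.png

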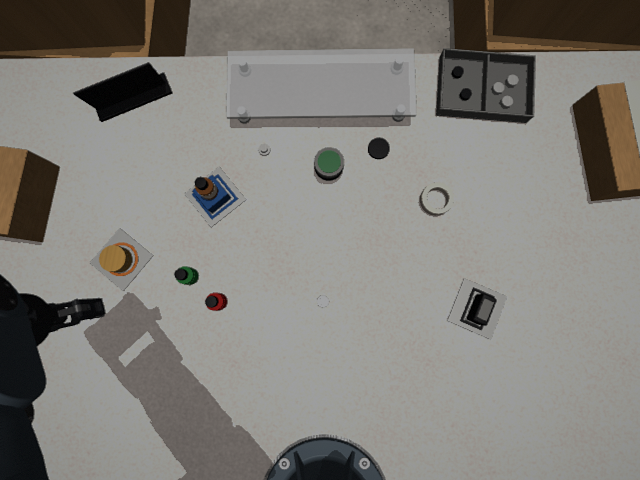

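All four things stand on their pads or on the block within about 3 mm in each camera, and the lens and tape haven't moved. The gripper is clear, so I'm handing in.

```bash
python3 -c "
from plant import r
print(r.sign_off())"
```

```text
the job is handed in; nothing more can be done
None
```

I set the table as asked and handed the job in at about 30 s of the 112 s allowed. The sign-off gives no verdict.

I stood the blue block on the blue-square pad and then the amber bottle, the one with the white band, on top of it. After those I put the battery pack on the black-rectangle pad and the tin on the orange-ring pad. Everything is released and the gripper is clear.

**Last checks:** The fitted offsets from the pad centres (for the bottle, from the block centre) were about 1–2 mm for the block, bottle and battery and 3 mm for the tin, all against a limit of 12 mm. The block and battery were within about 0.02 rad of their outlines. The lens and tape fits came out within about 1.5 mm of where they started.

**Disagreements and doubts:**
- **Cameras:** The top and scene cameras differ by about 3–5 mm in x (8 mm for the lens), and the scene camera put the battery about 3 mm off its pad. I relied on the wrist camera instead.
- **Weak fits:** The final fits of the block were poor because the bottle hides part of it. Its position rests on a good wrist fit taken before the bottle went on. I saw the bottle on the block in the pictures and fitted its place from the top and scene cameras, without a wrist fit.
- **Joint limit:** Joint 6 read 2.87 rad, at its limit, while the arm hovered over the bottle. I turned it back about 12° before going on, and no fault was reported.

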